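Ease the falling lid of the greenware case shut

ROBOT

A 6-joint arm with a two-finger parallel gripper is mounted at the origin on the work surface. World frame = base frame: x ahead of the robot, y to its left, z up, the work surface at z = 0. Lengths are in m, angles in degrees, forces in N, time in s.
With the tool pointing down it reaches from about 0.35 to 0.875 m from the base axis. Payload 4.2 kg.
Tool frame: the origin (TCP) lies midway between the tips of the shut fingers; the grasp point (between the pads) lies 19 mm behind it; z points along the fingers, y is the line along which they close (so a half turn about z gives the same grasp; the last joint's range is limited). The gripper opens to 87 mm and grips with 3 to 60 N. Pads are 19 mm wide; open, the fingers measure 117 mm over their backs; the gripper's body (75 mm by 190 mm) begins 51 mm behind the grasp point.
Start: joints at [91.994, 22.042, 0.453, 0, -68.411, -14.817], TCP at [0.139, 0.609, 0.223] pointing down, gripper open.
Joint ranges: [-179.83, 179.83], [-69.29, 118.12], [-61.27, 80.66], [-181.25, 117.63], [-171.15, -9.14], [-177.46, 177.46]. Speed limits (degrees/s): [159.86, 159.86, 180, 180, 180, 180].

INTERFACE

Orientations are given as a 3x3 rotation matrix whose columns are the frame's x, y, z axes.
In Python, from station import r gives the robot as it stands.
- The arm moves only by the tool steer_hand, called as a command line: name --argument value ..., lists and objects as JSON in quotes. Schema: {"type":"object","properties":{"deltas":{"type":"array","items":{"type":"array","items":{"type":"array","items":{"type":"number"},"minItems":7,"maxItems":7},"minItems":1,"maxItems":8},"minItems":1,"maxItems":1},"only":{"type":"string"},"quiet":{"type":"boolean"},"lines":{"type":"string"}},"required":["deltas"],"additionalProperties":false}. deltas is a list that holds a single list of rows (three levels of brackets), with 1 to 8 rows, each of 7 numbers: the opening from 0.0 (shut) to 1.0 (fully open), then dx, dy, dz in normalised numbers (1 is 0.75 m), then a rotation vector rx, ry, rz in fractions of the full range, 1 being 180 degrees; each row is the pose to reach, as a shift and turn from the pose commanded when the call began, along the tool's axes at that moment; what a row does not reach only later rows make up. A row lasts 1/10 s, in which the tool goes at most 0.05 m and 8.59 degrees, less where a joint would pass 70% of its speed; a pose out of reach is approached as far as the arm can. The fingers move at their own pace and stop on an object; the grip force is fixed at half the most. Time passes only in rows, so rows that do not move let the fingers close. The tool returns the time, the measured TCP pose, the force, the opening and the grip force at its end. only (a regular expression) keeps the lines of the reply that match it, lines (a string "A,B") keeps lines A to B, and quiet returns only ok. Input that does not fit is refused with a message, and nothing moves.
- r.sense(): the state, without advancing time (a new reading comes with each control period).
- r.capture(name): name is "scene" or "top" or "wrist"; returns a dict with "pixels" (400x640x3 uint8, red, green, blue), "z_map" (400x640 float32, m along the optical axis (not along the pixel's ray), 0 where there is no reading), "K" (3x3 intrinsics, pixels), "world_from_camera" (4x4, takes a point from camera to world coordinates). Camera axes: x right, y up, looking along -z (the intrinsics and any distortion apply to the point x, -y, -z); pixel columns grow to the right and rows downward; lengths in m; the calibration is good to about 2 mm. The wrist camera is an equidistant fisheye: a pixel r from the principal point sees the ray r / f radians off the axis. A picture is of the moment at which its call begins.
- r.finish_job(): hands the job in; it is judged then, once.
The state is a dict: "time_s": time; "joints": joint angles; "joint_velocities": joint speeds; "effort": joint torques, N m; "tcp_pos": TCP position; "ee_rot": TCP orientation; "wrist_force": force on the tool from outside, world axes, zero at the start; "moment": the same for the moment, N m; "gripper_width": opening from 0.0 (shut) to 1.0 (fully open); "gripper_force": force on a finger pad.
Only numpy, scipy, OpenCV 4.12 (cv2) and the standard library are available. Lean on these libraries where they do the work, as an engineer would, in place of code of your own. Each camera call takes 0.05 s, during which the arm holds its last target. There are 200 camera calls.

TASK

The lid of the plywood case that holds the unfired clay pieces is leaning open, backwards. With nothing but your fingers, and without gripping it, tip the lid forward past upright, catch it from below on a finger as it falls, and lower it gently until it is fully shut, never letting it drop onto the rim or hitting it hard. Leave the pieces in the case and everything else on the table where they are.

Things in the scene. Friction and masses are not known exactly. Their poses are not given: they have to be found in the camera images.
- case: Open plywood case, fixed to the table: 150 mm deep (its x), 200 mm wide (its y), 80 mm high, walls 7 mm. Origin at the centre of its underside; its x points from the open front (tab side, towards the robot) to the hinge side, z up. Unfired pieces up to 53 mm tall stand inside. The hinge line lies at x = +75 mm, z = 80.5 mm, along y.
- lid (a joint): Lid angle in rad: 0 = shut on the rim, 1.57 = upright, 1.75 = leaning back on its stop (it starts within 0.06 of it and creeps back to it if let go). No catch, only a weak damper: past upright it falls by itself towards the robot: about 2 s from 1.3 to 0.5 rad, 0.7 s more to the rim, where it arrives at 0.6 to 0.9 rad/s. That is too fast: set it down slower than 0.4 rad/s.
- lid_hinge (a point): Middle of the hinge line, level with the underside of the shut lid.
- lid_edge (a point): Middle of the front edge of the lid's yellow tab, on its underside, 180 mm from the hinge line. The tab is 70 mm wide and juts 30 mm beyond the front of the shut case, so that a finger can carry it from below, outside the case. The lid (about 0.25 kg) weighs about 1 N there.
- lid_top: Blue outer leaf of the lid with the upper half of the yellow tab: 150 x 200 x 5 mm, faces up when shut and away from the robot when open. Fixed to the underside leaf (10 mm thick together). Origin on the hinge line, as point lid_hinge; its x points from the tab to the hinge.
- lid_under: Bare wood underside of the lid with the lower half of the yellow tab: 150 x 200 x 5 mm, faces down when shut and towards the robot when open. Its underside passes through the hinge line. Origin on the hinge line.
- figure: White unfired clay figure, 38 mm wide, 53 mm tall, loose inside the case. Origin under its centre.
- pinch_pot: Grey-beige pinch pot, 48 mm wide, 35 mm tall, loose inside the case. Origin under its centre.
- cup: White ceramic cup with coloured specks, 70 mm wide, 62 mm tall, left (+y) of the case. Origin under its centre.
- beaker: White plastic beaker, 72 mm wide, 110 mm tall, right (-y) of the case. Origin under its centre.
- chip_bowl: Black bowl heaped with clay chips, 210 mm wide, about 70 mm tall, loose on the left of the table. Origin under its centre.
- knife: Knife with a black handle, 205 mm long, 12 mm tall, lying on the right. Origin under its bolster, the blade towards its +x.
- modelling_tool: Brown wooden modelling tool with a yellow band, 165 mm long, 10 mm tall, lying on the left. Origin under its centre.

How it is judged (in metres and radians):
On the way, in this order (a step that is already met when the one before it is completed fails the run):
1. the lid is tipped forward past upright (value of joint lid below 1.45 rad).
2. the falling lid is caught and carried from below on a finger, clear of the rim (contact force between lid_under and the fingers above 0.3 N and value of joint lid between 0.1 and 1.3 rad), for 0.2 s.
At the end, for the whole second after the job is handed in: The lid is shut (joint below 0.03 rad) and still, and the two pieces in the case and the five things on the table are within 15 mm of where they were (value of joint lid below 0.03 rad and velocity of joint lid between -0.05 and 0.05 rad/s and distance of each of figure, pinch_pot, cup, beaker, chip_bowl, knife, modelling_tool from where it was at the start of the episode below 0.015 m); the robot touches nothing.
It fails at once if the lid drops onto the rim (faster than 0.4 rad/s within 0.05 rad of shut) (value of joint lid below 0.05 rad and velocity of joint lid below -0.4 rad/s).
It fails at once if the lid is gripped: fingers press on its top and its underside at once (contact force between each of lid_top, lid_under and the fingers above 0.8 N).
It fails at once if the lid is struck or pushed hard (over 15 N) (contact force between any of lid_top, lid_under and the fingers above 15 N).
It fails at once if a piece in the case or a thing on the table is moved by more than 15 mm (distance of any of figure, pinch_pot, cup, beaker, chip_bowl, knife, modelling_tool from where it was at the start of the episode above 0.015 m).
It also fails if it takes over 45 s, if anything falls off the work surface, if the arm or the gripper's body presses on something with over 40 N, if the wrist force passes 120 N, or if a joint passes its speed limit or range.

## Working session

There is one attempt and no reset: what is moved stays moved. The work goes in short steps, Python scripts to look and compute and a tool call to move; the robot and the scene stay as the last step left them, time stands still between calls to the robot, and variables do not carry over. Pictures are saved under pics/ and viewed, at most 10 in all, crops included, and the job is handed in when it is done.

```bash
ls; mkdir -p pics; python3 - <<'E'
from station import r
import cv2,numpy as np
s=r.sense();print(s['time_s'],s['tcp_pos'],s['ee_rot'],s['wrist_force'])
ims=[]
for n in("scene","top"):
    c=r.capture(n);np.savez('/tmp/'+n,**c);cv2.imwrite(f'pics/{n}0.png',c['pixels'][...,::-1]);print(n,c['K'],c['world_from_camera'])
E
```

```text
pics
station.py
0.0 [0.13855399 0.60879165 0.22144194] [[ 9.75013933e-01 -2.22143341e-01 -4.07549160e-04]
 [-2.22143694e-01 -9.75011411e-01 -2.21985175e-03]
 [ 9.57602036e-05  2.25492086e-03 -9.99997453e-01]] [-0.05170672 -0.84266894 -0.17444449]
scene [[364.01559422   0.         318.70850757]
 [  0.         364.01559422 198.95486673]
 [  0.           0.           1.        ]] [[ 0.81969791 -0.48217902  0.30919043  0.80398978]
 [ 0.57260209  0.67574027 -0.46422185 -0.40842095]
 [ 0.01490561  0.55756477  0.82999961  0.88966677]
 [ 0.          0.          0.          1.        ]]
top [[493.449755     0.         320.37595397]
 [  0.         493.449755   188.49179811]
 [  0.           0.           1.        ]] [[-0.01241735  0.98257396 -0.18545678  0.24631438]
 [-0.99991327 -0.01301599 -0.00201066  0.01351408]
 [-0.00438953  0.18541573  0.98265037  1.39358792]
 [ 0.          0.          0.          1.        ]]
```

View pics/scene0.png

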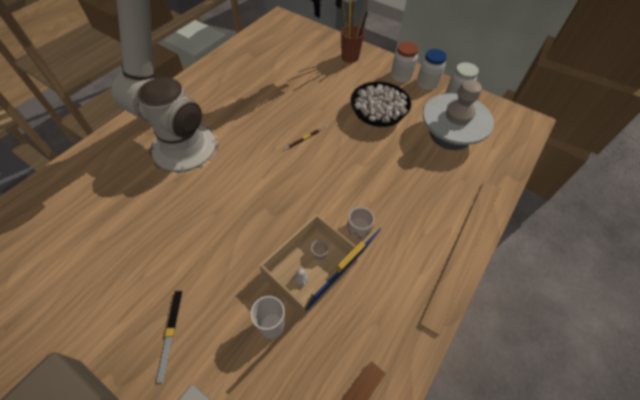

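View pics/top0.png

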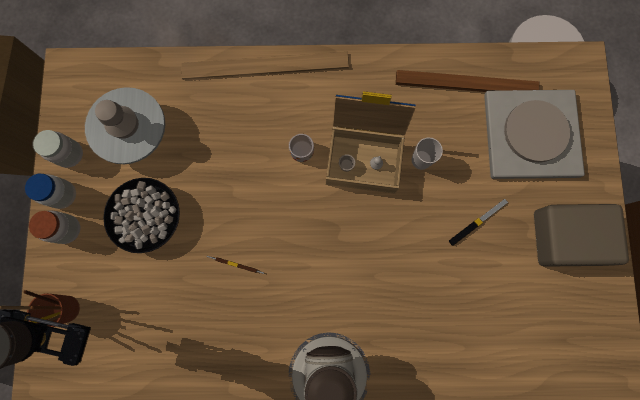

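The scene view shows the open case around (310,260) with the lid edge-on, yellow tab at (352,256). In the top view the case rim spans cols 327–403, rows 130–188, and the tab is at (376,98). Cup is at (301,147), beaker at (428,152), knife at (480,222), and the gripper at lower left (70,340).

```bash
cat > h.py <<'E'
import numpy as np,cv2
def cloud(c):
    z=c['z_map'];K=c['K'];v,u=np.mgrid[:400,:640]
    P=np.stack([(u-K[0,2])/K[0,0]*z,-(v-K[1,2])/K[1,1]*z,-z],-1)
    T=c['world_from_camera'];return P@T[:3,:3].T+T[:3,3]
E
python3 - <<'E'
from h import *
C={n:dict(np.load(f'/tmp/{n}.npz')) for n in('top','scene')}
for n,c in C.items():
    P=cloud(c);hsv=cv2.cvtColor(c['pixels'],cv2.COLOR_RGB2HSV)
    ok=c['z_map']>0
    reg=ok&(P[...,0]>.45)&(P[...,0]<.9)&(abs(P[...,1]+.08)<.16)
    y=reg&(hsv[...,0]>18)&(hsv[...,0]<32)&(hsv[...,1]>190)&(P[...,2]>.15)
    print(n,'yellow',y.sum(),P[y].mean(0),P[y].min(0),P[y].max(0))
    m=(reg&(P[...,2]>.074)&(P[...,2]<.086)).astype(np.uint8)
    q=P[m>0][:,:2].astype(np.float32)
    k,l=cv2.connectedComponents(m)[0:2]
    for i in range(1,k):
        q=P[l==i]
        if len(q)>25: print(len(q),q.min(0),q.max(0),cv2.minAreaRect(q[:,:2].astype(np.float32)))
    m=reg&(P[...,2]>.1); q=P[m]
    print('high',len(q),q.min(0),q.max(0))
    for lo in(.1,.13,.16,.19,.22,.25):
        s=q[(q[:,2]>lo)&(q[:,2]<lo+.03)&(q[:,0]>.65)]
        if len(s):print(lo,len(s),s.mean(0).round(3),s[:,1].min(),s[:,1].max(), np.polyfit(s[:,1],s[:,0],1))
E
```

```text
top yellow 291 [ 0.68645392 -0.12256575  0.24799051] [ 0.67734185 -0.15615905  0.22186799] [ 0.69963757 -0.08847689  0.26321428]
717 [ 0.49268088 -0.21667651  0.07400531] [6.69447718e-01 5.59020474e-04 8.59307937e-02] ((0.5819737911224365, -0.10802851617336273), (0.19999289512634277, 0.15405480563640594), 81.71284484863281)
high 2420 [ 0.64401765 -0.22153256  0.10000481] [ 0.70373897 -0.02039096  0.26321428]
0.1 353 [ 0.663 -0.11   0.115] -0.21265501793700803 -0.020390961012500087 [0.13884513 0.67805537]
0.13 454 [ 0.667 -0.119  0.145] -0.21903093167353227 -0.02220768959096772 [0.14577293 0.6842096 ]
0.16 446 [ 0.672 -0.122  0.175] -0.21968781438696694 -0.022000552968542062 [0.14377003 0.68948094]
0.19 502 [ 0.677 -0.121  0.205] -0.22019760607452465 -0.023788012536196803 [0.14548777 0.69499903]
0.22 454 [ 0.683 -0.123  0.23 ] -0.22153256436594926 -0.02343830061280257 [0.14233065 0.70100319]
0.25 164 [ 0.689 -0.123  0.257] -0.15867513298311411 -0.08847689408084924 [0.12591333 0.70469482]<stdin>:8: RuntimeWarning: Mean of empty slice.
  ret = um.true_divide(
Traceback (most recent call last):
ValueError: zero-size array to reduction operation minimum which has no identity
```

```bash
cat >> h.py <<'E'
from scipy.spatial.transform import Rotation as R
EX=np.array([np.cos(np.radians(8.2)),-np.sin(np.radians(8.2)),0]);Z=np.array([0,0,1.]);H=np.array([.656,-.119,.0805])
def rot(phi):
    p=np.radians(phi);z=np.cos(p)*EX-np.sin(p)*Z;y=-np.sin(p)*EX-np.cos(p)*Z
    return np.c_[np.cross(y,z),y,z]
def pose(u,z,phi,lat=0): # u along case x from hinge, world z
    return H*[1,1,0]+u*EX+z*Z+lat*np.cross(Z,EX),rot(phi)
def carry(th,phi,g,d=.02): # pose with front finger's pad under the lid edge at lid angle th (deg)
    t=np.radians(th);M=rot(phi);C=H-.18*np.cos(t)*EX+.18*np.sin(t)*Z
    return C+d*M[:,2]-g*M[:,1],M
def rel(p,M,s):
    Q=np.array(s['ee_rot']);return (Q.T@(p-s['tcp_pos'])).round(4),R.from_matrix(Q.T@M).as_rotvec(degrees=True).round(2)
E
python3 - <<'E'
from h import *;from station import r
s=r.sense()
print(rel(*pose(-.202,.27,90),s)); print(carry(0,30,.025))
E
```

```text
(array([ 0.4648,  0.6112, -0.0472]), array([ 0.09, -0.09, 85.37]))
(array([ 0.50735591, -0.09758006,  0.09215064]), array([[-1.42628934e-01, -4.94888115e-01,  8.57171360e-01],
       [-9.89776231e-01,  7.13144669e-02, -1.23520280e-01],
       [ 6.93889390e-18, -8.66025404e-01, -5.00000000e-01]]))
```

Units first: shifts go in shares of 0.75 m and turns go in shares of 180 degrees. So 0.32 m is 0.4267, -0.05 m is -0.0667, 56 degrees is 0.3111.

steer_hand --deltas '[[[0.57,0,0.0533,-0.04,0,0,0],[0.57,0.0267,0.12,-0.0667,0,0,0.0444],[0.57,0.0667,0.1733,-0.08,0,0,0.0889],[0.57,0.1067,0.2267,-0.08,0,0,0.1333],[0.57,0.1467,0.2667,-0.08,0,0,0.1778],[0.57,0.1867,0.32,-0.08,0,0,0.2222],[0.57,0.2267,0.3733,-0.08,0,0,0.2667],[0.57,0.2667,0.4267,-0.08,0,0,0.3111]]]'

```text
time_s: 0.9
tcp_pos: [0.2626, 0.2511, 0.2824]
ee_rot: [[0.357, -0.934, -0.0], [-0.934, -0.357, 0.0], [-0.0, 0.0, -1.0]]
wrist_force: [1.2, 1.0, 0.1]
gripper_width: 0.576
gripper_force: 0.0
```

```bash
python3 - <<'E'
from h import *;from station import r
s=r.sense();print(s['gripper_width'],s['joints'])
print(rel(*pose(-.202,.27,90),s))
E
```

```text
0.5761274190815249 [ 6.97990398e+01 -7.56544783e+00 -2.57631403e+01 -4.73475015e-03
 -7.18009887e+01 -4.88909527e+01]
(array([ 0.3878, -0.0589,  0.0124]), array([ 0.  ,  0.  , 29.11]))
```

Scaled: 0.388 m is 0.5173, 0.35 m is 0.4667, 29 degrees is 0.1611.

steer_hand --deltas '[[[0.57,0.0667,-0.0133,0,0,0,0.0278],[0.57,0.1333,-0.0267,0,0,0,0.0556],[0.57,0.2,-0.04,0,0,0,0.0833],[0.57,0.2667,-0.0533,0,0,0,0.1111],[0.57,0.3333,-0.06,0,0,0,0.1389],[0.57,0.4,-0.0667,0,0,0,0.1611],[0.57,0.4667,-0.0733,0,0,0,0.1611],[0.57,0.5173,-0.0787,0.0133,0,0,0.1611]]]'

```text
time_s: 1.7
tcp_pos: [0.459, -0.0897, 0.2733]
ee_rot: [[-0.137, -0.991, 0.003], [-0.991, 0.137, -0.0], [-0.0, -0.003, -1.0]]
wrist_force: [1.1, 1.0, 0.6]
gripper_width: 0.572
gripper_force: 0.0
```

```bash
python3 - <<'E'
from h import *;from station import r
s=r.sense();print(s['gripper_width'],s['joints'])
for k in (90,75,60,45,30):print(rel(*pose(-.202,.27,k),s))
E
```

```text
0.5716276784986907 [ 8.93812927e+00  4.28486170e+00 -1.57050609e+01  3.01047301e-02
 -6.98538872e+01 -1.68396368e+01]
(array([0.0009, 0.0028, 0.0033]), array([-0.16,  0.02,  0.31]))
(array([0.0009, 0.0028, 0.0033]), array([14.84,  0.06,  0.3 ]))
(array([0.0009, 0.0028, 0.0033]), array([29.84,  0.1 ,  0.3 ]))
(array([0.0009, 0.0028, 0.0033]), array([44.84,  0.14,  0.29]))
(array([0.0009, 0.0028, 0.0033]), array([59.84,  0.18,  0.27]))
```

Scaled: 0.145 m is 0.1933, 0.13 m is 0.1733, 60 degrees is 0.3333.

steer_hand --deltas '[[[0.57,0,0,0.0133,0.0444,0,0],[0.57,0,0,0.04,0.0889,0,0],[0.57,0,0,0.0667,0.1333,0,0],[0.57,0,0,0.0933,0.1778,0,0],[0.57,0,0,0.12,0.2222,0,0],[0.57,0,0,0.1467,0.2667,0,0],[0.57,0,0,0.1733,0.3056,0,0],[0.57,0,0,0.1933,0.3333,0,0]]]'

```text
time_s: 2.5
tcp_pos: [0.4839, -0.0887, 0.2517]
ee_rot: [[-0.212, -0.778, 0.592], [-0.974, 0.119, -0.193], [0.08, -0.617, -0.783]]
wrist_force: [0.7, -0.7, 1.1]
gripper_width: 0.569
gripper_force: 0.0
```

```bash
python3 - <<'E'
from h import *;from station import r
s=r.sense();print(s['gripper_width'],s['joints'])
print(rel(*pose(-.202,.126,30),s))
E
```

```text
0.5690742785955019 [ 7.01349759e-02 -8.74315689e+00 -5.95081661e+01  7.92393033e+01
 -1.13820198e+01 -8.60522932e+01]
(array([-0.0026,  0.0991,  0.0822]), array([21.88, -6.13,  0.78]))
```

```bash
cat > fk.py <<'E'
import numpy as np
from scipy.spatial.transform import Rotation as R
from scipy.optimize import least_squares
def fk(J,q):
    J=np.asarray(J,float);r0,l1,h,A,B,e,L,c,l2=q
    a=lambda ax,d:R.from_euler(ax,d,degrees=True)
    R1=a('z',J[0]);R2=R1*a('y',J[1]);R3=R2*a('y',-J[2]);R4=R3*a('x',J[3]);R5=R4*a('y',-J[4])
    p=R1.apply([r0,l1,h])+R2.apply([0,0,A])+R3.apply([B,0,e])+R5.apply([L,l2,c])
    z=R5.apply([1,0,0]); y0=R5.apply([0,0,-1]) # tool y at J6=0 guess
    T=R5*R.from_matrix(np.c_[np.cross([0,0,1.],[1,0,0]),[0,0,1.],[1,0,0]])
    return p,(T*a('z',-J[5])).as_matrix()
E
python3 - <<'E'
from fk import *;from station import r
s=r.sense()
D=[([91.994,22.042,.453,0,-68.411,-14.817],[.13855,.60879,.22144],None),([69.799,-7.565,-25.763,-.005,-71.801,-48.891],[.2626,.2511,.2824],None),([8.938,4.285,-15.705,.03,-69.854,-16.84],[.459,-.0897,.2733],None),(s['joints'],s['tcp_pos'],s['ee_rot'])]
f=lambda q:np.concatenate([fk(J,q)[0]-p for J,p,_ in D]+[1e-4*np.array(q)])
o=least_squares(f,[0,-.1,.3,.5,.5,0,.35,0,-.05]);print(o.x.round(4),f(o.x).round(4)[:12])
print(np.round(fk(D[3][0],o.x)[1],3),np.round(s['ee_rot'],3));print(fk(D[0][0],o.x)[1].round(2),fk(D[2][0],o.x)[1].round(2))
np.save('/tmp/q',o.x)
E
```

```text
[-0.0693 -0.1644  0.6559  0.5777  0.4669 -0.1108  0.6951  0.0628  0.0046] [ 0.0002  0.      0.      0.0002 -0.     -0.     -0.0001  0.0004  0.
  0.     -0.     -0.    ]
[[ 0.32  -0.74   0.591]
 [-0.948 -0.253  0.195]
 [ 0.006 -0.622 -0.783]] [[-0.212 -0.778  0.592]
 [-0.974  0.119 -0.193]
 [ 0.08  -0.617 -0.783]]
[[-0.98  0.22  0.  ]
 [ 0.22  0.98 -0.  ]
 [-0.   -0.   -1.  ]] [[ 0.14  0.99  0.  ]
 [ 0.99 -0.14  0.  ]
 [ 0.    0.   -1.  ]]
```

```bash
sed -i "s/a('x',J\[3\])/a('x',-J[3])/; s/-J\[5\])).as/-J[5]+180)).as/" fk.py
cat > fit.py <<'E'
from fk import *;from station import r
s=r.sense()
D=[([91.994,22.042,.453,0,-68.411,-14.817],[.13855,.60879,.22144]),([69.799,-7.565,-25.763,-.005,-71.801,-48.891],[.2626,.2511,.2824]),([8.938,4.285,-15.705,.03,-69.854,-16.84],[.459,-.0897,.2733]),([7.01349759e-02,-8.74315689,-59.5081661,79.2393033,-11.3820198,-86.0522932],[.4839,-.0887,.2517]),(s['joints'],s['tcp_pos'])]
q0=np.array([0,-.16,.3,.55,.47,0,.4,0,0])
f=lambda q:np.concatenate([fk(J,q)[0]-p for J,p in D]+[1e-3*(np.array(q)-q0)])
o=least_squares(f,q0);print(o.x.round(4),abs(f(o.x)[:len(D)*3]).max())
print(np.abs(fk(D[-1][0],o.x)[1]-s['ee_rot']).max());np.save('/tmp/q',o.x)
E
python3 fit.py
```

```text
[-0.093  -0.0466  0.3563  0.5662  0.4457 -0.0137  0.4828  0.0748 -0.1131] 0.0002073294728865971
5.273559366969494e-16
```

```bash
cat >> h.py <<'E'
def rot2(phi,psi): return rot(phi)@R.from_euler('y',psi,degrees=True).as_matrix()
E
python3 - <<'E'
from h import *;from station import r
s=r.sense();print(rel(np.array([.45,-.02,.30]),rot2(60,45),s))
E
```

```text
(array([-0.0558,  0.0047, -0.0711]), array([-7.3 , 38.83, -3.94]))
```

Scaled: -0.071 m is -0.0947, -0.06 m is -0.08, 39 degrees is 0.2167.

steer_hand --deltas '[[[0.57,-0.0133,0,-0.0267,-0.0111,0.0444,-0.0056],[0.57,-0.04,0,-0.0533,-0.0222,0.0889,-0.0111],[0.57,-0.0667,0.0067,-0.08,-0.0278,0.1333,-0.0167],[0.57,-0.0747,0.0067,-0.0947,-0.0333,0.1778,-0.0222],[0.57,-0.0747,0.0067,-0.0947,-0.0389,0.2167,-0.0222],[0.57,-0.0747,0.0067,-0.0947,-0.0389,0.2167,-0.0222]]]'

```text
time_s: 3.1
tcp_pos: [0.4507, -0.018, 0.3009]
ee_rot: [[-0.451, -0.856, 0.254], [-0.647, 0.118, -0.753], [0.615, -0.504, -0.607]]
wrist_force: [0.9, -0.8, -0.4]
gripper_width: 0.57
gripper_force: 0.0
```

```bash
sed -i "s/^q0=/D.insert(4,(list(s['joints']),list(s['tcp_pos'])));print(D[-1])\nq0=/" fit.py; python3 fit.py
```

```text
(array([ 44.34913178,   4.78936536, -43.4835915 ,  47.27060635,
       -77.11086774, -91.38830001]), array([ 0.45067953, -0.01795122,  0.30091945]))
[ 7.000e-04  0.000e+00  1.609e-01  5.642e-01  4.212e-01 -3.000e-04
  3.064e-01 -1.000e-04 -1.598e-01] 0.0008045019928228092
8.326672684688674e-16
```

```bash
cat > plan.py <<'E'
from fk import *;from h import *
Q=[0,0,.16,.564,.421,0,.3064,0,-.16]
LO=np.array([-179.83,-69.29,-61.27,-181.25,-171.15,-177.46]);HI=np.array([179.83,118.12,80.66,117.63,-9.14,177.46])
def ik(p,M,J0):
    def f(J):
        a,b=fk(J,Q);return np.r_[(a-p)*10,R.from_matrix(M.T@b).as_rotvec()]
    o=least_squares(f,np.clip(J0,LO+.01,HI-.01),bounds=(LO,HI));return o.x,np.abs(o.fun).max()
LID=np.array
def carry2(th,phi,psi,g,ov=.016,lat=0.):
    t=np.radians(th);M=rot2(phi,psi);C=H-.18*np.cos(t)*EX+.18*np.sin(t)*Z+lat*np.cross(Z,EX)
    return C+ov/np.cos(np.radians(psi))*M[:,2]-g*M[:,1],M
E
python3 - <<'E'
from plan import *
J00=[44.35,4.79,-43.5,47.3,-77.1,-91.4]
g=.025
for psi in(30,45,60,-30,-45,-60):
  for pf in(20,30,40):
    J=np.array(J00) if psi>0 else np.array([-20,5,-43,-47,-77,60.]);out=[]
    P=[pose(.033,.225,90)[0],]
    seq=[(P[0],rot2(90,psi)),(pose(-.045,.225,90)[0],rot2(90,psi))]+[carry2(th,pf+(90-pf)*th/67,psi,g) for th in(67,50,33,16,8,0)]
    p,M=seq[-1];seq.append((p-.08*M[:,2]+.008*M[:,1],M))
    for p,M in seq:
        J,e=ik(p,M,J);out.append((e,np.min(np.minimum(J-LO,HI-J)),J))
    print(psi,pf,'err',max(o[0] for o in out).round(4),'margins',[o[1].round(0) for o in out]); 
    if pf==30:print(np.array([out[0][2],out[-2][2],out[-1][2]]).round(0))
E
```

```text
30 20 err 0.4803 margins [np.float64(62.0), np.float64(50.0), np.float64(50.0), np.float64(26.0), np.float64(5.0), np.float64(0.0), np.float64(0.0), np.float64(0.0), np.float64(0.0)]
30 30 err 0.3242 margins [np.float64(62.0), np.float64(50.0), np.float64(50.0), np.float64(28.0), np.float64(8.0), np.float64(0.0), np.float64(0.0), np.float64(0.0), np.float64(0.0)]
[[  14.   32.    1.   29.  -73.  -34.]
 [  14.   24.  -61.   99.  -55. -147.]
 [  35.   20.  -61.   71.  -59. -140.]]
30 40 err 0.2525 margins [np.float64(62.0), np.float64(50.0), np.float64(50.0), np.float64(30.0), np.float64(11.0), np.float64(0.0), np.float64(0.0), np.float64(0.0), np.float64(0.0)]
45 20 err 0.2544 margins [np.float64(57.0), np.float64(45.0), np.float64(45.0), np.float64(25.0), np.float64(8.0), np.float64(0.0), np.float64(0.0), np.float64(0.0), np.float64(0.0)]
45 30 err 0.1776 margins [np.float64(57.0), np.float64(45.0), np.float64(45.0), np.float64(27.0), np.float64(10.0), np.float64(0.0), np.float64(0.0), np.float64(0.0), np.float64(0.0)]
[[  17.   35.   -4.   41.  -78.  -44.]
 [  20.   32.  -61.   92. 
[... 2177 characters left out ...]
41.0), np.float64(39.0), np.float64(39.0)]
-60 20 err 0.0 margins [np.float64(51.0), np.float64(64.0), np.float64(65.0), np.float64(65.0), np.float64(54.0), np.float64(47.0), np.float64(44.0), np.float64(43.0), np.float64(44.0)]
-60 30 err 0.0 margins [np.float64(51.0), np.float64(64.0), np.float64(65.0), np.float64(65.0), np.float64(55.0), np.float64(48.0), np.float64(46.0), np.float64(44.0), np.float64(46.0)]
[[-24.  40.  29. -57. -98.  18.]
 [-39.  38. -17. -78. -80. 118.]
 [-46.  37. -16. -72. -85. 117.]]
-60 40 err 0.0 margins [np.float64(51.0), np.float64(64.0), np.float64(65.0), np.float64(66.0), np.float64(57.0), np.float64(50.0), np.float64(47.0), np.float64(46.0), np.float64(47.0)]
```

```bash
cat > sched.py <<'E'
from plan import *
g=.025;psi=-45
def K(th): return carry2(th,30+60*th/67,psi,g,lat=-.01)
E
python3 - <<'E'
from sched import *;from station import r
c=dict(np.load('/tmp/top.npz'));P=cloud(c)
m=(P[...,2]>.1)&(P[...,2]<.125)&(P[...,0]>.5)&(P[...,0]<.7)&(P[...,1]<-.2)&(P[...,1]>-.36)
print('beaker',P[m].min(0),P[m].max(0))
s=r.sense();print('to above',rel(pose(.033,.33,90,.008)[0],rot2(90,psi),s))
seq=[(pose(.033,.33,90,.008)[0],rot2(90,psi)),(pose(.033,.225,90,.008)[0],rot2(90,psi)),(pose(-.045,.225,90,.008)[0],rot2(90,psi))]+[K(t) for t in(67,50,33,16,0)]
J=np.array([-20,5,20,-47,-77,10.])
for p,M in seq:
    J,e=ik(p,M,J);R5y=None
    a=fk(J,[*Q[:6],0,0,0])[0];b=fk(J,[*Q[:6],0,0,Q[8]])[0]
    body=[(p-.07*M[:,2]+i*.0375*M[:,0]+j*.095*M[:,1]) for i in(-1,1) for j in(-1,1)]
    print(e.round(4),p.round(3),'wrist',a.round(3),b.round(3),'body lo',min(body,key=lambda v:v[2]).round(3),'miny',min(body,key=lambda v:v[1]).round(3))
E
```

```text
beaker [ 0.55450092 -0.3121592   0.10008518] [ 0.65136779 -0.20046379  0.12488838]
to above (array([-0.0267, -0.2308,  0.1167]), array([-33.56, -87.98,   0.29]))
0.0 [ 0.69  -0.116  0.33 ] wrist [ 0.688 -0.22   0.659] [ 0.659 -0.33   0.547] body lo [ 0.773 -0.205  0.353] miny [ 0.773 -0.205  0.353]
0.0 [ 0.69  -0.116  0.225] wrist [ 0.71  -0.226  0.552] [ 0.659 -0.33   0.442] body lo [ 0.773 -0.205  0.248] miny [ 0.773 -0.205  0.248]
0.0 [ 0.613 -0.105  0.225] wrist [ 0.645 -0.219  0.55 ] [ 0.582 -0.319  0.442] body lo [ 0.696 -0.193  0.248] miny [ 0.696 -0.193  0.248]
0.0 [ 0.612 -0.107  0.23 ] wrist [ 0.643 -0.221  0.555] [ 0.581 -0.321  0.447] body lo [ 0.695 -0.195  0.253] miny [ 0.695 -0.195  0.253]
0.0 [ 0.57  -0.101  0.21 ] wrist [ 0.562 -0.226  0.532] [ 0.483 -0.307  0.419] body lo [ 0.463 -0.162  0.207] miny [ 0.644 -0.188  0.257]
0.0 [ 0.537 -0.096  0.177] wrist [ 0.495 -0.251  0.483] [ 0.397 -0.295  0.364] body lo [ 0.433 -0.158  0.149] miny [ 0.595 -0.181  0.245]
0.0 [ 0.514 -0.093  0.137] wrist [ 0.441 -0.301  0.403] [ 0.33  -0.285  0.288] body lo [ 0.421 -0.156  0.085] miny [ 0.553 -0.175  0.221]
0.0 [ 0.505 -0.091  0.094] wrist [ 0.398 -0.354  0.292] [ 0.288 -0.279  0.202] body lo [ 0.427 -0.157  0.023] miny [ 0.521 -0.17   0.188]
```

Scaled: -0.24 m is -0.32, 0.05 m is 0.0667, -63 degrees is -0.35.

steer_hand --deltas '[[[0.57,0.04,-0.04,-0.04,-0.0167,-0.0433,0],[0.57,0.04,-0.08,-0.0133,-0.0333,-0.0867,0],[0.57,0.0333,-0.12,0,-0.05,-0.13,0],[0.57,0.0267,-0.16,0.0267,-0.0667,-0.1733,0],[0.57,0.02,-0.2,0.0533,-0.0833,-0.2167,0],[0.57,0.0133,-0.24,0.0667,-0.1,-0.2611,0],[0.57,0.0067,-0.28,0.0933,-0.1167,-0.3056,0],[0.57,0.0053,-0.32,0.1067,-0.1333,-0.35,0]]]'

```text
time_s: 3.9
tcp_pos: [0.6754, -0.1123, 0.3742]
ee_rot: [[-0.165, -0.965, 0.206], [-0.924, 0.224, 0.31], [-0.345, -0.139, -0.928]]
wrist_force: [1.6, 0.8, -1.2]
gripper_width: 0.569
gripper_force: 0.0
```

```bash
python3 - <<'E'
from sched import *;from station import r
s=r.sense();print(rel(pose(.033,.33,90,.008)[0],rot2(90,psi),s),s['joints'].round(0))
E
```

```text
(array([ 0.0161, -0.0085,  0.0429]), array([ -9.41, -24.87,   0.2 ])) [ -5.  21.  25. -19. -83.  -6.]
```

Scaled: 0.043 m is 0.0573, 0.035 m is 0.0467, -24.9 degrees is -0.1383.

steer_hand --deltas '[[[0.57,0.0053,-0.0027,0.0133,-0.0167,-0.0444,0],[0.57,0.0107,-0.0053,0.0267,-0.0333,-0.0889,0],[0.57,0.0213,-0.0107,0.0467,-0.0522,-0.1333,0],[0.57,0.0213,-0.0113,0.0573,-0.0522,-0.1383,0.0011],[0.57,0.0213,-0.0113,0.0573,-0.0522,-0.1383,0.0011]]]'

```text
time_s: 4.4
tcp_pos: [0.6884, -0.1169, 0.3253]
ee_rot: [[-0.11, -0.989, 0.099], [-0.702, 0.148, 0.696], [-0.703, 0.007, -0.711]]
wrist_force: [0.3, 0.6, -0.8]
gripper_width: 0.575
gripper_force: 0.0
```

```bash
python3 - <<'E'
from sched import *;from station import r
s=r.sense();print(rel(pose(.033,.225,90,.008)[0],rot2(90,psi),s))
c=r.capture('scene');cv2.imwrite('pics/s1.png',cv2.resize(c['pixels'][180:300,260:420,::-1],(800,600)))
E
```

```text
(array([ 0.0696, -0.0019,  0.0722]), array([ 0.06, -0.3 , -0.5 ]))
```

View pics/s1.png

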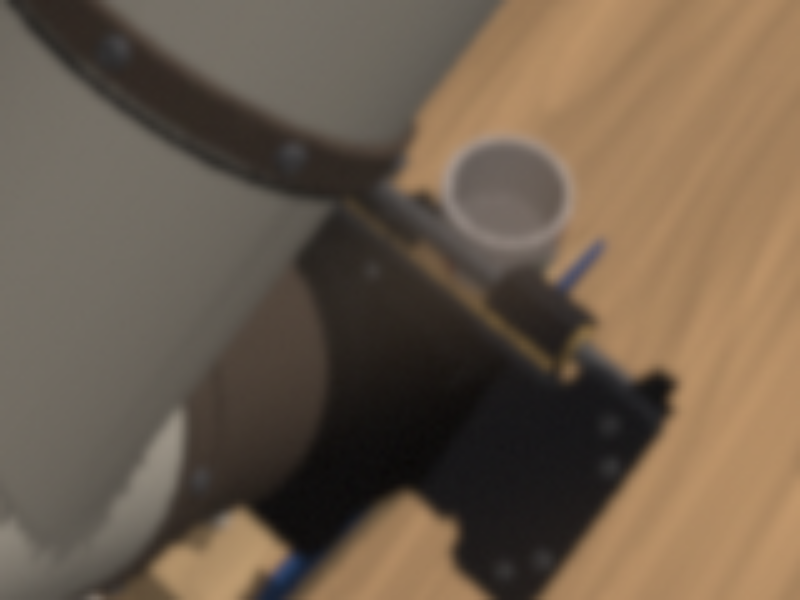

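The crop shows the gripper body hiding the tab, with the lid's blue edge visible at (580,265) and (290,570). The wrist view should show the fingers against the tab.

```bash
python3 - <<'E'
from station import r
import cv2
c=r.capture('wrist');cv2.imwrite('pics/w1.png',c['pixels'][...,::-1])
E
```

```text
(no output)
```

View pics/w1.png

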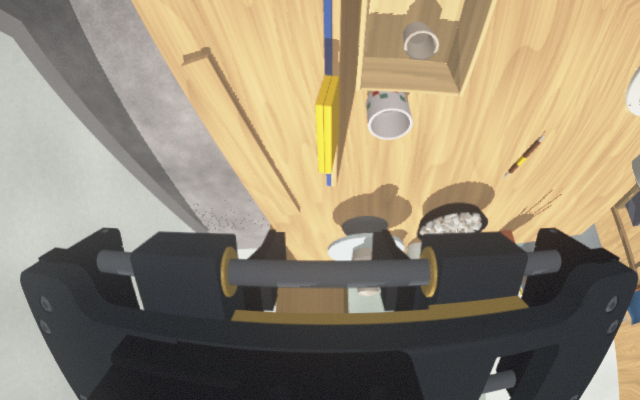

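The wrist view shows the yellow tab at cols 317–338, rows 76–175, midway between the finger faces (cols 285 and 372), so it is well centred. Descend.

Units first: shifts go in shares of 0.75 m and turns go in shares of 180 degrees. So 0.072 m is 0.096, 0.07 m is 0.0933.

steer_hand --deltas '[[[0.57,0.0187,-0.0007,0.0187,0,0,0],[0.57,0.0373,-0.0013,0.0387,0,0,0],[0.57,0.056,-0.002,0.0573,0,0,0],[0.57,0.0747,-0.0027,0.0773,0,0,0],[0.57,0.0853,-0.0027,0.088,0,0,0],[0.57,0.0933,-0.0027,0.096,0,0,0],[0.57,0.0933,-0.0027,0.096,0,0,0]]]'

```text
time_s: 5.2
tcp_pos: [0.6905, -0.115, 0.2282]
ee_rot: [[-0.104, -0.989, 0.101], [-0.704, 0.145, 0.696], [-0.703, 0.001, -0.711]]
wrist_force: [0.3, -0.4, -0.7]
gripper_width: 0.569
gripper_force: 0.0
```

```bash
python3 - <<'E'
from sched import *;from station import r
s=r.sense();print(rel(pose(.033,.225,90,.008)[0],rot2(90,psi),s),rel(pose(-.05,.225,90,.008)[0],rot2(90,psi),s))
c=r.capture('wrist');cv2.imwrite('pics/w2.png',c['pixels'][...,::-1])
E
```

```text
(array([0.0029, 0.0005, 0.0017]), array([-0.06, -0.34, -0.17])) (array([0.0031, 0.0835, 0.0016]), array([-0.06, -0.34, -0.17]))
```

View pics/w2.png

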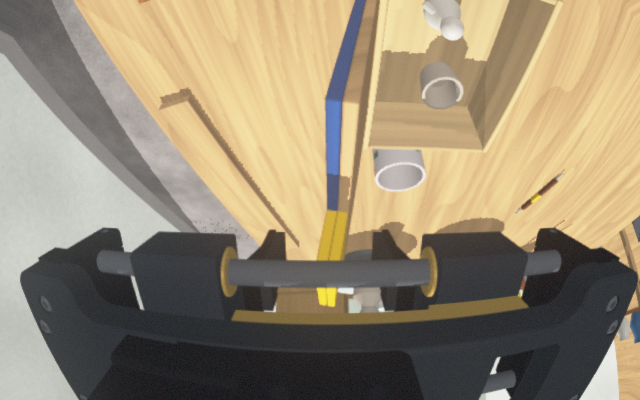

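The tab (cols 318–347, rows 210–305) is between the fingers. Push slowly with the rear finger.

Scaled: 0.035 m is 0.0467, 0.031 m is 0.0413.

steer_hand --deltas '[[[0.57,0,0.0067,0,0,0,0],[0.57,0,0.0133,0,0,0,0],[0.57,0,0.02,0,0,0,0],[0.57,0,0.0253,0,0,0,0],[0.57,0,0.0307,0,0,0,0],[0.57,0,0.036,0,0,0,0],[0.57,0,0.0413,0,0,0,0],[0.57,0,0.0467,0,0,0,0]]]'

```text
time_s: 6.05
tcp_pos: [0.6558, -0.11, 0.2296]
ee_rot: [[-0.103, -0.989, 0.103], [-0.704, 0.146, 0.695], [-0.703, -0.001, -0.712]]
wrist_force: [1.0, -0.4, -0.2]
gripper_width: 0.571
gripper_force: 0.3
```

steer_hand --deltas '[[[0.57,0,0.0053,0,0,0,0],[0.57,0,0.0107,0,0,0,0],[0.57,0,0.016,0,0,0,0],[0.57,0,0.0213,0,0,0,0],[0.57,0,0.0267,0,0,0,0],[0.57,0,0.032,0,0,0,0],[0.57,0,0.0373,0,0,0,0],[0.57,0,0.0427,0,0,0,0]]]'

```text
time_s: 6.85
tcp_pos: [0.6241, -0.1054, 0.2295]
ee_rot: [[-0.103, -0.989, 0.103], [-0.704, 0.146, 0.695], [-0.703, -0.001, -0.712]]
wrist_force: [0.7, -0.6, 0.2]
gripper_width: 0.571
gripper_force: 0.2
```

```bash
python3 - <<'E'
from sched import *;from station import r
s=r.sense();print(rel(pose(-.05,.225,90,.008)[0],rot2(90,psi),s))
c=r.capture('top');P=cloud(c);hsv=cv2.cvtColor(c['pixels'],cv2.COLOR_RGB2HSV)
m=(c['z_map']>0)&(P[...,2]>.1)&(P[...,2]<.235)&(P[...,0]>.45)&(P[...,0]<.75)&(P[...,1]>-.08)&(P[...,1]<-.01)
q=P[m];U=(q-H)@EX
for lo in(.1,.13,.16,.19,.22):
    k=(q[:,2]>lo)&(q[:,2]<lo+.03)
    if k.sum():print(lo,k.sum(),np.percentile(U[k],[10,50,90]).round(3))
cv2.imwrite('pics/t2.png',cv2.resize(c['pixels'][60:220,260:460,::-1],(750,600)))
E
```

```text
(array([0.0038, 0.0165, 0.0025]), array([-0.15, -0.36, -0.09]))
0.1 52 [-0.006 -0.005 -0.003]
0.13 56 [-0.009 -0.008 -0.007]
0.16 58 [-0.013 -0.011 -0.01 ]
0.19 65 [-0.017 -0.015 -0.014]
0.22 119 [-0.018 -0.015 -0.01 ]
```

View pics/t2.png

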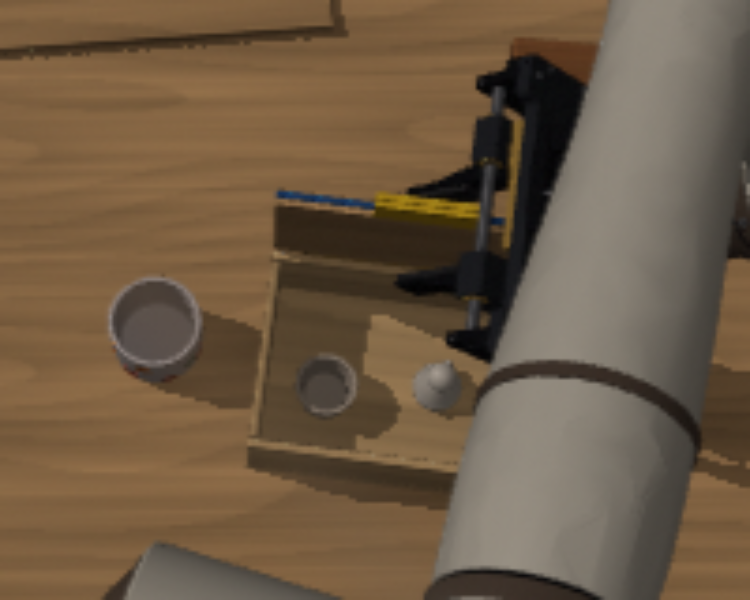

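The lid (blue/yellow edge at row 205) stands just past upright, about 1.45 rad, between the two fingers (tips at (415,190) and (400,282)). Nudge on and let it settle onto the front finger.

Scaled: 0.013 m is 0.0173, 0.011 m is 0.0147.

steer_hand --deltas '[[[0.57,0,0.0053,0,0,0,0],[0.57,0,0.0107,0,0,0,0],[0.57,0,0.0147,0,0,0,0],[0.57,0,0.0173,0,0,0,0],[0.57,0,0.0173,0,0,0,0],[0.57,0,0.0173,0,0,0,0],[0.57,0,0.0173,0,0,0,0],[0.57,0,0.0173,0,0,0,0]]]'

```text
time_s: 7.7
tcp_pos: [0.6116, -0.1036, 0.2294]
ee_rot: [[-0.103, -0.989, 0.103], [-0.704, 0.146, 0.695], [-0.703, -0.001, -0.711]]
wrist_force: [-0.2, 0.4, -0.1]
gripper_width: 0.571
gripper_force: 0.0
```

```bash
cat > look.py <<'E'
from sched import *;from station import r
def lid():
    c=r.capture('top');P=cloud(c)
    m=(c['z_map']>0)&(P[...,0]>.4)&(P[...,0]<.75)
    U=(P-H)@EX;V=(P-H)@np.cross(Z,EX);h=cv2.cvtColor(c['pixels'],cv2.COLOR_RGB2HSV)
    b=m&(abs(V-.065)<.03)&(P[...,2]>.084)&(P[...,2]<.275)&(U<.06)
    q=np.c_[U[b],P[...,2][b]-.0805];a=np.degrees(np.arctan2(q[:,1],-q[:,0]))
    k=np.hypot(*q.T)>.05
    print('lid deg',np.percentile(a[k],[10,50,90]).round(1),k.sum(),'rmax',np.hypot(*q[k].T).max().round(3));return c
E
python3 - <<'E'
from look import *
c=lid();s=r.sense();print(s['wrist_force'])
E
```

```text
lid deg [75.3 76.1 78.5] 165 rmax 0.18
[0.85517372 0.45149651 0.4681095 ]
```

steer_hand --deltas '[[[0.57,0,0,0,0,0,0],[0.57,0,0,0,0,0,0],[0.57,0,0,0,0,0,0],[0.57,0,0,0,0,0,0],[0.57,0,0,0,0,0,0],[0.57,0,0,0,0,0,0]]]'

```text
time_s: 8.35
tcp_pos: [0.6116, -0.1035, 0.2295]
ee_rot: [[-0.103, -0.989, 0.103], [-0.704, 0.146, 0.695], [-0.703, -0.001, -0.712]]
wrist_force: [-0.8, -0.1, 0.1]
gripper_width: 0.569
gripper_force: 0.0
```

```bash
python3 - <<'E'
from look import *
c=lid();s=r.sense();print(s['wrist_force'],s['gripper_force'])
for t in (65,62,59,56,53):print(t,rel(*K(t),s))
E
```

```text
lid deg [70.  72.1 75.7] 140 rmax 0.157
[-0.17588877  0.79542714 -0.04425731] 0.0
65 (array([ 0.0029,  0.0044, -0.0013]), array([ 1.12, -0.36, -1.35]))
62 (array([0.005 , 0.0122, 0.0008]), array([ 3.02, -0.37, -3.25]))
59 (array([0.0074, 0.0197, 0.0032]), array([ 4.93, -0.37, -5.14]))
56 (array([0.0101, 0.0271, 0.0059]), array([ 6.83, -0.37, -7.03]))
53 (array([0.013 , 0.0343, 0.0088]), array([ 8.74, -0.38, -8.93]))
```

Scaled: 0.016 m is 0.0213, 0.0135 m is 0.018, 1.5 degrees is 0.0083.

steer_hand --deltas '[[[0.57,0,0,0,0,0,0],[0.57,0,0,0,0,0,0],[0.57,0.0027,0.004,-0.0013,0.0039,0,-0.0044],[0.57,0.004,0.0073,-0.0013,0.0083,0,-0.0089],[0.57,0.0053,0.0107,0,0.0111,0,-0.0128],[0.57,0.0067,0.0147,0,0.0156,0,-0.0167],[0.57,0.008,0.018,0.0013,0.0194,0,-0.0206],[0.57,0.0093,0.0213,0.0027,0.0233,0,-0.0244]]]'

```text
time_s: 9.2
tcp_pos: [0.5949, -0.1047, 0.2232]
ee_rot: [[-0.026, -0.984, 0.176], [-0.715, 0.142, 0.684], [-0.698, -0.108, -0.707]]
wrist_force: [-0.1, 0.3, 0.5]
gripper_width: 0.567
gripper_force: 0.1
```

```bash
python3 - <<'E'
from look import *
c=lid();s=r.sense();print(s['wrist_force'],s['gripper_force'])
for t in range(59,38,-3):print(t,rel(*K(t),s))
E
```

```text
lid deg [61.8 65.5 69.7] 292 rmax 0.18
[-1.13830966  0.19402742 -1.96805517] 0.21502227729797596
59 (array([0.0001, 0.0028, 0.0009]), array([ 0.7 , -0.35, -0.69]))
56 (array([0.0022, 0.0105, 0.003 ]), array([ 2.6 , -0.35, -2.58]))
53 (array([0.0045, 0.0181, 0.0054]), array([ 4.51, -0.35, -4.48]))
50 (array([0.0072, 0.0255, 0.0081]), array([ 6.42, -0.35, -6.37]))
47 (array([0.0101, 0.0327, 0.0111]), array([ 8.32, -0.35, -8.26]))
44 (array([0.0133, 0.0396, 0.0143]), array([ 10.23,  -0.35, -10.16]))
41 (array([0.0167, 0.0463, 0.0178]), array([ 12.13,  -0.35, -12.05]))
```

Scaled: 0.0255 m is 0.034, 0.0225 m is 0.03, -6.4 degrees is -0.0356.

steer_hand --deltas '[[[0.57,0,0.004,0.0013,0.0039,-0.0017,-0.0039],[0.57,0.0013,0.0087,0.0027,0.0089,-0.0017,-0.0089],[0.57,0.0027,0.0133,0.004,0.0139,-0.0017,-0.0139],[0.57,0.004,0.0173,0.0053,0.0178,-0.0017,-0.0178],[0.57,0.0053,0.0213,0.0067,0.0222,-0.0017,-0.0222],[0.57,0.0067,0.026,0.008,0.0272,-0.0017,-0.0272],[0.57,0.008,0.03,0.0093,0.0317,-0.0017,-0.0317],[0.57,0.0093,0.034,0.0107,0.0356,-0.0017,-0.0356]]]'

```text
time_s: 10.05
tcp_pos: [0.571, -0.1007, 0.2097]
ee_rot: [[0.083, -0.955, 0.285], [-0.727, 0.137, 0.673], [-0.681, -0.263, -0.683]]
wrist_force: [-0.3, -0.5, 0.7]
gripper_width: 0.569
gripper_force: 0.1
```

```bash
python3 - <<'E'
from look import *
c=lid();s=r.sense();print(s['wrist_force'],s['gripper_force'])
for t in range(50,29,-3):print(t,rel(*K(t),s))
cv2.imwrite('pics/t3.png',cv2.resize(c['pixels'][60:220,260:460,::-1],(750,600)))
E
```

```text
lid deg [52.5 55.9 60.3] 448 rmax 0.165
[-1.17554721  0.63076291 -1.61436221] 0.27376192665542476
50 (array([-0.    , -0.0001, -0.0001]), array([ 0.03, -0.05,  0.01]))
47 (array([0.0021, 0.0076, 0.002 ]), array([ 1.93, -0.05, -1.89]))
44 (array([0.0045, 0.0152, 0.0044]), array([ 3.83, -0.05, -3.78]))
41 (array([0.0071, 0.0225, 0.0071]), array([ 5.73, -0.05, -5.68]))
38 (array([0.0101, 0.0297, 0.0101]), array([ 7.63, -0.05, -7.58]))
35 (array([0.0133, 0.0366, 0.0133]), array([ 9.53, -0.04, -9.48]))
32 (array([0.0167, 0.0432, 0.0167]), array([ 11.43,  -0.04, -11.38]))
```

View pics/t3.png

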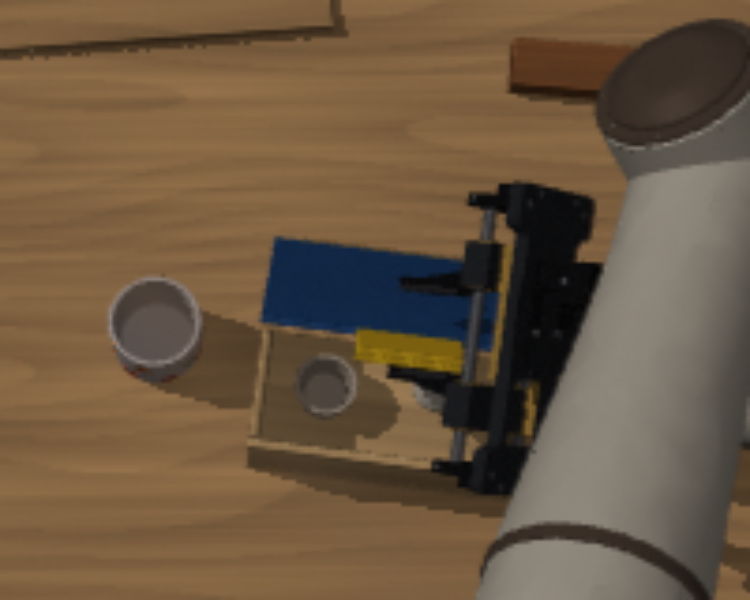

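The lid is leaning forward at about 50–55°, and its tab (row 350) rests on the front finger (tip at (395,375)). Keep lowering.

Scaled: 0.0297 m is 0.0396, 0.026 m is 0.0347, -7.6 degrees is -0.0422.

steer_hand --deltas '[[[0.57,0.0013,0.0047,0.0013,0.005,0,-0.005],[0.57,0.0027,0.01,0.0027,0.0106,0,-0.0106],[0.57,0.004,0.0153,0.004,0.0161,0,-0.0161],[0.57,0.006,0.0203,0.006,0.0211,0,-0.0211],[0.57,0.008,0.0253,0.008,0.0267,0,-0.0267],[0.57,0.0093,0.03,0.0093,0.0317,0,-0.0317],[0.57,0.0113,0.0347,0.0113,0.0372,0,-0.0367],[0.57,0.0133,0.0396,0.0133,0.0422,0,-0.0422]]]'

```text
time_s: 10.9
tcp_pos: [0.5465, -0.0972, 0.1884]
ee_rot: [[0.206, -0.89, 0.407], [-0.745, 0.127, 0.655], [-0.635, -0.438, -0.637]]
wrist_force: [-0.3, 0.2, 0.1]
gripper_width: 0.575
gripper_force: 0.2
```

```bash
python3 - <<'E'
from look import *
c=lid();s=r.sense();print(s['wrist_force'],s['gripper_force'])
for t in range(38,17,-3):print(t,rel(*K(t),s))
E
```

```text
lid deg [41.8 44.3 48.8] 614 rmax 0.172
[-2.89146741  0.27111442 -1.10320938] 0.3319300169823691
38 (array([-0.0001, -0.0003, -0.0002]), array([ 0.06, -0.04, -0.02]))
35 (array([0.0022, 0.0073, 0.0021]), array([ 1.96, -0.04, -1.91]))
32 (array([0.0047, 0.0148, 0.0046]), array([ 3.86, -0.04, -3.81]))
29 (array([0.0075, 0.022 , 0.0074]), array([ 5.76, -0.03, -5.71]))
26 (array([0.0105, 0.0291, 0.0105]), array([ 7.66, -0.03, -7.61]))
23 (array([0.0139, 0.0358, 0.0138]), array([ 9.56, -0.03, -9.51]))
20 (array([0.0174, 0.0424, 0.0174]), array([ 11.46,  -0.03, -11.41]))
```

Scaled: 0.029 m is 0.0387, 0.0257 m is 0.0343, -7.6 degrees is -0.0422.

steer_hand --deltas '[[[0.57,0.0013,0.0047,0.0013,0.005,0,-0.005],[0.57,0.0027,0.0097,0.0027,0.0106,0,-0.0106],[0.57,0.0047,0.0147,0.0047,0.0161,0,-0.0161],[0.57,0.0063,0.0197,0.0061,0.0211,0,-0.0211],[0.57,0.008,0.0247,0.008,0.0267,0,-0.0267],[0.57,0.01,0.0293,0.0099,0.0317,0,-0.0317],[0.57,0.012,0.0343,0.012,0.0372,0,-0.0367],[0.57,0.014,0.0387,0.014,0.0422,0,-0.0422]]]'

```text
time_s: 11.75
tcp_pos: [0.5271, -0.0944, 0.1623]
ee_rot: [[0.318, -0.794, 0.519], [-0.761, 0.113, 0.639], [-0.566, -0.598, -0.568]]
wrist_force: [-0.8, 0.5, -0.4]
gripper_width: 0.57
gripper_force: 0.4
```

```bash
python3 - <<'E'
from look import *
c=lid();s=r.sense();print(s['wrist_force'],s['gripper_force'])
for t in range(26,-1,-2):print(t,rel(*K(t),s))
E
```

```text
lid deg [30.5 32.8 37. ] 725 rmax 0.18
[-1.43526222 -0.37934067 -0.35676448] 0.3818391491708561
26 (array([-0.0002,  0.0001, -0.0002]), array([ 0.09, -0.02, -0.04]))
24 (array([0.0014, 0.0051, 0.0014]), array([ 1.36, -0.02, -1.31]))
22 (array([0.003 , 0.0101, 0.003 ]), array([ 2.63, -0.02, -2.58]))
20 (array([0.0048, 0.0149, 0.0048]), array([ 3.89, -0.02, -3.84]))
18 (array([0.0068, 0.0197, 0.0068]), array([ 5.16, -0.02, -5.11]))
16 (array([0.0088, 0.0244, 0.0088]), array([ 6.43, -0.02, -6.37]))
14 (array([0.0109, 0.0289, 0.011 ]), array([ 7.69, -0.02, -7.64]))
12 (array([0.0132, 0.0334, 0.0132]), array([ 8.96, -0.02, -8.91]))
10 (array([0.0156, 0.0377, 0.0156]), array([ 10.23,  -0.02, -10.17]))
8 (array([0.0181, 0.042 , 0.0181]), array([ 11.49,  -0.02, -11.44]))
6 (array([0.0206, 0.046 , 0.0207]), array([ 12.76,  -0.02, -12.71]))
4 (array([0.0233, 0.05  , 0.0234]), array([ 14.03,  -0.02, -13.97]))
2 (array([0.0261, 0.0538, 0.0261]), array([ 15.29,  -0.02, -15.24]))
0 (array([0.029 , 0.0575, 0.029 ]), array([ 16.56,  -0.02, -16.5 ]))
```

Slower now: 1.5°/row to 14°.

Scaled: 0.029 m is 0.0387, 0.0255 m is 0.034, 7.7 degrees is 0.0428.

steer_hand --deltas '[[[0.57,0.0013,0.0047,0.0013,0.005,0,-0.005],[0.57,0.0029,0.01,0.0029,0.0111,0,-0.0111],[0.57,0.0047,0.0153,0.0047,0.0167,0,-0.0167],[0.57,0.0064,0.02,0.0064,0.0217,0,-0.0211],[0.57,0.0084,0.0247,0.0084,0.0267,0,-0.0267],[0.57,0.0104,0.0293,0.0104,0.0322,0,-0.0317],[0.57,0.0125,0.034,0.0125,0.0372,0,-0.0372],[0.57,0.0147,0.0387,0.0147,0.0428,0,-0.0422]]]'

```text
time_s: 12.6
tcp_pos: [0.5133, -0.0925, 0.1325]
ee_rot: [[0.415, -0.669, 0.617], [-0.775, 0.096, 0.625], [-0.477, -0.737, -0.478]]
wrist_force: [-1.2, 0.1, -0.2]
gripper_width: 0.569
gripper_force: 0.5
```

```bash
python3 - <<'E'
from look import *
c=lid();s=r.sense();print(s['wrist_force'],s['gripper_force'])
for t in range(14,-5,-2):print(t,rel(*K(t),s))
cv2.imwrite('pics/t4.png',cv2.resize(c['pixels'][60:220,260:460,::-1],(750,600)))
E
```

```text
lid deg [18.6 20.9 26. ] 798 rmax 0.171
[-1.02487526  0.19468096 -1.35234994] 0.42186115222668796
14 (array([-0.0004, -0.0001, -0.0002]), array([ 0.02, -0.03, -0.07]))
12 (array([0.0013, 0.0049, 0.0015]), array([ 1.28, -0.03, -1.34]))
10 (array([0.003 , 0.0098, 0.0032]), array([ 2.55, -0.03, -2.6 ]))
8 (array([0.0049, 0.0146, 0.0051]), array([ 3.82, -0.03, -3.87]))
6 (array([0.0069, 0.0193, 0.0071]), array([ 5.08, -0.03, -5.13]))
4 (array([0.009 , 0.0238, 0.0092]), array([ 6.35, -0.03, -6.4 ]))
2 (array([0.0112, 0.0283, 0.0114]), array([ 7.62, -0.03, -7.67]))
0 (array([0.0136, 0.0327, 0.0138]), array([ 8.88, -0.04, -8.93]))
-2 (array([0.016 , 0.0369, 0.0162]), array([ 10.15,  -0.04, -10.2 ]))
-4 (array([0.0186, 0.0411, 0.0188]), array([ 11.42,  -0.04, -11.46]))
```

View pics/t4.png

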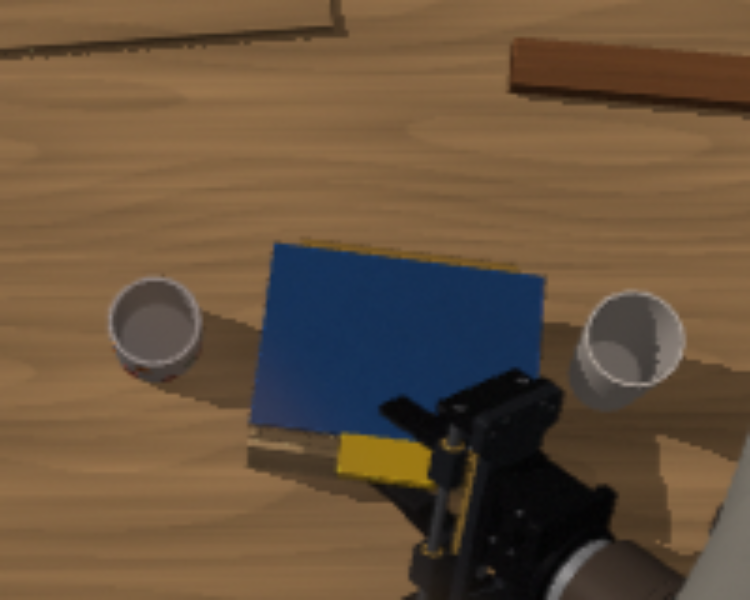

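The blue lid is at about 15°, its tab (340–430, row 460) on the lower finger, clear of the cup and beaker. Final descent at 1°/row.

Scaled: 0.0193 m is 0.0257, 0.017 m is 0.0227, -5.1 degrees is -0.0283.

steer_hand --deltas '[[[0.57,0.0007,0.0033,0.0009,0.0033,0,-0.0033],[0.57,0.0017,0.0067,0.002,0.0072,0,-0.0072],[0.57,0.0028,0.0097,0.0031,0.0106,0,-0.0106],[0.57,0.004,0.0131,0.0043,0.0139,0,-0.0144],[0.57,0.0053,0.0163,0.0055,0.0178,0,-0.0178],[0.57,0.0065,0.0195,0.0068,0.0211,0,-0.0217],[0.57,0.0079,0.0227,0.0081,0.0244,0,-0.025],[0.57,0.0092,0.0257,0.0095,0.0283,0,-0.0283]]]'

```text
time_s: 13.45
tcp_pos: [0.5076, -0.0917, 0.1115]
ee_rot: [[0.47, -0.572, 0.672], [-0.782, 0.081, 0.617], [-0.408, -0.816, -0.41]]
wrist_force: [-1.8, -0.3, -0.1]
gripper_width: 0.572
gripper_force: 0.7
```

```bash
python3 - <<'E'
from look import *
c=lid();s=r.sense();print(s['wrist_force'],s['gripper_force'])
for t in range(6,-8,-1):print(t,rel(*carry2(t,36,psi,g,lat=-.01),s))
E
```

```text
lid deg [10.4 13.  18. ] 823 rmax 0.177
[ 0.00649385 -0.20096305 -1.95420638] 0.5098736219545685
6 (array([-0.    ,  0.0006,  0.0002]), array([-0.43, -0.03,  0.43]))
5 (array([0.0011, 0.0034, 0.0013]), array([-0.43, -0.03,  0.43]))
4 (array([0.0022, 0.0061, 0.0024]), array([-0.43, -0.03,  0.43]))
3 (array([0.0034, 0.0087, 0.0036]), array([-0.43, -0.03,  0.43]))
2 (array([0.0046, 0.0114, 0.0048]), array([-0.43, -0.03,  0.43]))
1 (array([0.0058, 0.014 , 0.006 ]), array([-0.43, -0.03,  0.43]))
0 (array([0.0071, 0.0166, 0.0073]), array([-0.43, -0.03,  0.43]))
-1 (array([0.0084, 0.0191, 0.0086]), array([-0.43, -0.03,  0.43]))
-2 (array([0.0097, 0.0216, 0.0099]), array([-0.43, -0.03,  0.43]))
-3 (array([0.0111, 0.0241, 0.0113]), array([-0.43, -0.03,  0.43]))
-4 (array([0.0125, 0.0265, 0.0127]), array([-0.43, -0.03,  0.43]))
-5 (array([0.0139, 0.0289, 0.0141]), array([-0.43, -0.03,  0.43]))
-6 (array([0.0154, 0.0313, 0.0156]), array([-0.43, -0.03,  0.43]))
-7 (array([0.0169, 0.0337, 0.0171]), array([-0.43, -0.03,  0.43]))
```

Scaled: 0.0195 m is 0.026, 0.0175 m is 0.0233.

steer_hand --deltas '[[[0.57,0.0013,0.004,0.0013,0,0,0],[0.57,0.0027,0.008,0.0027,0,0,0],[0.57,0.004,0.0113,0.0044,0,0,0],[0.57,0.0057,0.0147,0.006,0,0,0],[0.57,0.0073,0.018,0.0076,0,0,0],[0.57,0.0087,0.0207,0.0089,0,0,0],[0.57,0.0101,0.0233,0.0104,0,0,0],[0.57,0.0113,0.026,0.0117,0,0,0]]]'

```text
time_s: 14.3
tcp_pos: [0.5069, -0.0911, 0.0888]
ee_rot: [[0.47, -0.571, 0.673], [-0.783, 0.083, 0.617], [-0.408, -0.817, -0.408]]
wrist_force: [0.2, 0.5, 0.1]
gripper_width: 0.567
gripper_force: 0.0
```

```bash
python3 - <<'E'
from look import *
c=lid();s=r.sense();print(s['wrist_force'],s['gripper_force'])
for t in range(0,-8,-1):print(t,rel(*carry2(t,36,psi,g,lat=-.01),s))
E
```

```text
lid deg [ 4.   6.3 10.9] 813 rmax 0.165
[0.21678433 0.12872162 0.46920362] 0.0
0 (array([-0.0013, -0.0018, -0.0019]), array([-0.55, -0.03,  0.46]))
-1 (array([-0.    ,  0.0007, -0.0006]), array([-0.55, -0.03,  0.46]))
-2 (array([0.0013, 0.0032, 0.0008]), array([-0.55, -0.03,  0.46]))
-3 (array([0.0027, 0.0057, 0.0021]), array([-0.55, -0.03,  0.46]))
-4 (array([0.0041, 0.0082, 0.0035]), array([-0.55, -0.03,  0.46]))
-5 (array([0.0055, 0.0106, 0.0049]), array([-0.55, -0.03,  0.46]))
-6 (array([0.0069, 0.013 , 0.0064]), array([-0.55, -0.03,  0.46]))
-7 (array([0.0084, 0.0153, 0.0079]), array([-0.55, -0.03,  0.46]))
```

Contact force is zero, so the lid is seated. Drop the finger slightly and back out.

Scaled: -0.09 m is -0.12, -0.08 m is -0.1067.

steer_hand --deltas '[[[0.57,0,0.004,0,0,0,0],[0.57,0,0.0067,-0.0067,0,0,0],[0.57,0,0.0067,-0.0267,0,0,0],[0.57,0,0.0067,-0.0533,0,0,0],[0.57,0,0.0067,-0.08,0,0,0],[0.57,0,0.0067,-0.1067,0,0,0],[0.57,0,0.0067,-0.12,0,0,0],[0.57,0,0.0067,-0.12,0,0,0]]]'

```text
time_s: 15.15
tcp_pos: [0.4428, -0.1475, 0.1223]
ee_rot: [[0.469, -0.571, 0.674], [-0.784, 0.082, 0.615], [-0.406, -0.817, -0.409]]
wrist_force: [-0.5, 0.4, 0.5]
gripper_width: 0.567
gripper_force: 0.0
```

```bash
python3 - <<'E'
from look import *
c=lid();P=cloud(c);U=(P-H)@EX;V=(P-H)@np.cross(Z,EX)
m=(abs(V)<.09)&(U<-.01)&(U>-.145)&(c['z_map']>0)&(P[...,2]<.13)
A=np.c_[U[m],V[m],np.ones(m.sum())];k=np.linalg.lstsq(A,P[...,2][m],rcond=None)[0];print('plane slope',k)
cv2.imwrite('pics/t5.png',c['pixels'][...,::-1])
E
```

```text
lid deg [ 3.8  6.3 11.3] 818 rmax 0.162
plane slope [0.0019865  0.00139506 0.0918281 ]
```

View pics/t5.png

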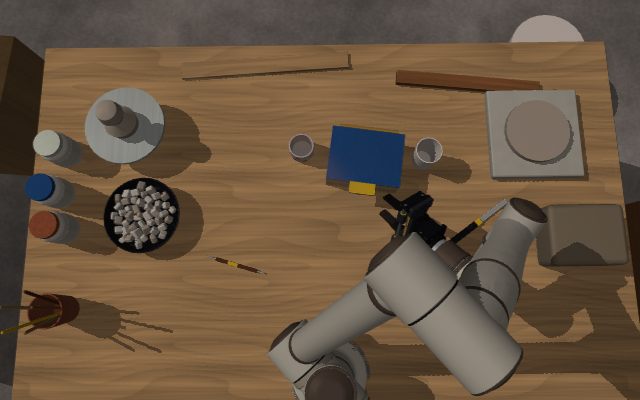

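The lid is shut flat (plane slope 0.002, blue leaf at cols 327–404, rows 126–187). The cup, beaker, bowl, tool and knife sit where they were, and the gripper is clear at (410,210).

```bash
python3 -c "
from station import r
print(r.finish_job())"
```

```text
the job is handed in; nothing more can be done
None
```

I tipped the lid past upright, caught it from below on one finger and lowered it until it was flat on the rim (no measurable tilt). The cup, beaker, bowl, knife and modelling tool look unmoved; the two pieces are hidden under the lid, so I couldn't re-check them. I handed the job in at about 15 s; no verdict was shown.

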